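# Load the seal-washing carrier: hold-down plate under the lips, tray on top

### The arm

A 6-joint arm with a two-finger parallel gripper is mounted at the origin on the work surface. World frame = base frame: x ahead of the robot, y to its left, z up, the work surface at z = 0. Lengths are in m, angles in rad, forces in N, time in s.
With the tool pointing down it reaches from about 0.3 to 0.775 m from the base axis. Payload 14.6 kg.
Tool frame: the origin (TCP) lies at the very end of the fingers, on their centre line; the grasp point (between the pads) lies 19 mm behind it; z points along the fingers, y is the line along which they close (so a half turn about z gives the same grasp; the last joint's range is limited). The gripper opens to 94 mm and grips with 3 to 60 N. Pads are 16 mm wide; open, the fingers measure 119 mm over their backs; the gripper's body (75 mm by 177 mm) begins 78 mm behind the grasp point.
Start: joints at [1.246, 0.3, 1.521, -0, 1.321, -0.067], TCP at [0.14, 0.532, 0.205] pointing down, gripper open.
Joint ranges: [-3.03, 3.03], [-0.79, 2.21], [0.23, 2.52], [-1.04, 4.18], [0, 3.07], [-2.55, 2.55]. Speed limits (rad/s): [2.22, 2.22, 2.57, 3.14, 3.14, 3.14].

### API

Orientations are given as [roll, pitch, yaw] about the fixed x, y, z axes, in that order (R = Rz(yaw) Ry(pitch) Rx(roll)).
In Python, from station import ctrl gives the robot as it stands.
- The arm moves only by the tool move_arm, never from a script. Its argument "increments" is a list of rows, each a list of 7 numbers: the opening, from 0 (shut) to 1 (fully open), then the shift along the tool's x, y, z in units of 50 mm (1.0 is 50 mm), then the turn, a rotation vector about the tool's x, y, z in rad. In form: [[claw, tx, ty, tz, rx, ry, rz], ...]. A call has 1 to 20 rows; each row shifts and turns the commanded pose from where the row before left it, along the tool's axes as they then stand; what a row does not reach is not made up. A row lasts 1/10 s, in which the tool goes at most 50 mm and 8.59 degrees, less where a joint would pass 70% of its speed; a pose out of reach is approached as far as the arm can. A call is refused whole if a number of a shift passes 1 or a number of a turn 0.15, either way. A call with a gripper value outside its range is refused whole. The fingers move at their own pace and stop on an object; "force" is the grip in N (left out, the last holds). Time passes only in rows, so rows that do not move let the fingers close. It gives the time, the measured TCP pose, the force, the opening and the grip force at its end, in the units of the state.
- ctrl.get_obs(): the state, without advancing time (a new reading comes with each control period).
- ctrl.camera(name): name is "side" or "top" or "wrist"; returns a dict with "color" (420x560x3 uint8, blue, green, red), "K" (3x3 intrinsics, pixels), "pose" (4x4, takes a point from camera to world coordinates); the wrist camera has in their place "tool_from_camera" (4x4, takes a point from camera to tool coordinates, whose origin is the TCP and whose axes are the flange's). Camera axes: x right, y down, z forward; pixel columns grow to the right and rows downward; lengths in m; the calibration is good to about 2 mm. A picture is of the moment at which its call begins: read the wrist's pose just before it. There is no depth.
- ctrl.hand_in(): hands the job in; it is judged then, once.
Trained networks look in a picture, given as the dict that the camera call returned (one of the last four; its "shot" number tells which), for a name from the list of things; names that differ only in an ending like _2 or _b are one class to them, and where a whole thing is asked for, a point or a joint stands for the part that bears it (a point fixed in the world has none). Each returns a list of dicts, best first, with "conf" (0 to 1); they miss things now and then, are a little off and sometimes report something else, mostly with a low value. They report only what shows in the picture. A call takes as long as a camera call. They do not tell look-alikes from the thing itself.
- ctrl.cut_out(name, picture): "mask" (420x560 bool, what is visible of it) and "centre" ([row, column] in pixels, amid what is visible of it).
The state is a dict: "time_s": time; "qpos": joint angles; "joint_vel": joint speeds; "tau": joint torques, N m; "ee_pos": TCP position; "eef_rot": TCP orientation; "force": force on the tool from outside, world axes, zero at the start; "moment": the same for the moment, N m; "grip_width": finger opening in m; "grip_force": force on a finger pad.
Only numpy, scipy, OpenCV 4.12 (cv2) and the standard library are available. Lean on these libraries where they do the work, as an engineer would, in place of code of your own. Each camera call takes 0.05 s, during which the arm holds its last target. There are 200 camera calls.

### The job

Put the hold-down plate with the orange handle into the blue washing carrier: tip it edge-first through the slot, then lay it flat on the runners, centred so that both of its ends are tucked under the two steel lips. Then lower the white tray over the carrier so that all four corner holes go over their pins and it rests level on the column shoulders. Set both down without dropping them, and leave the other things on the bench where they are.

Things in the scene. Friction and masses are not known exactly. Their poses are not given: they have to be found in the camera images.
- carrier: Blue washing carrier fixed on the bench, base 174 (x) x 186 (y) mm. Origin: centre of its underside; z up, x across the two lips. The basket is 164 (x) x 100 (y) inside, walls 5 thick, 62 high. On its floor two steel runners along x, tops 16 above the bench, carry the plate; seals lie lower between them. 42 mm are free between runners and lips.
- carrier_slot (a point): Centre of the carrier's open slot, level with the lips' top, 62 mm above the bench; axes as the carrier. Two 4 thick steel lips along y cover the -x and +x sides of the basket (heights 58 to 62), leaving an opening only 96 wide in x (-48 to +48) and 100 long in y.
- carrier_top (a point): Centre between the carrier's four columns, level with their shoulders, 118 mm above the bench; axes as the carrier. Columns at x +-60, y +-74, outside the basket, 24 dia, with a flat shoulder; from it rises a brass pin 10 dia, straight for 18 then tapered for 10 (tip 146 above the bench).
- plate_handle (a point): Aluminium hold-down plate 120 (x) x 88 (y) x 6 thick with a tall orange handle, lying handle-up on the bench; 0.2 to 0.4 kg. Point: centre of the orange grip, 75 above the plate's underside, over its middle. Grip block 14 (x) x 56 (y) x 30 high, 60 to 90 above the underside, on two 8 thick rods at y +-18. x, y along the plate, z up from it; half-turn symmetric.
- tray_handle (a point): White tray 160 (x) x 184 (y), floor 6 thick, rims 18 high, with a yellow handle, flat on the bench; 0.3 to 0.55 kg. Point: centre of the yellow grip, 59 above the tray's underside, over its middle. Grip block 14 (x) x 56 (y) x 30 high, 44 to 74 above the underside. Four square through-holes 16 wide at x +-60, y +-74. z up; half-turn symmetric.
- plate: the same hold-down plate; origin at the centre of its underside
- tray: the same tray; origin at the centre of its underside
- seal_brown: thick brown rubber-seal ring, 72 dia x 30 high (mm); bystander, leave alone; origin at its underside
- seal_black: thick black rubber-seal ring, 72 dia x 40 high (mm); bystander, leave alone; origin at its underside
- bottle: white bottle, 60 dia x 150 high, red cap (mm); bystander, leave alone; origin at its underside
- carton: small cardboard box 85 x 60 x 50 high (mm); bystander, leave alone; origin at its underside
- jar: amber jar, 60 dia x 75 high (mm); bystander, leave alone; origin at its underside
- screwdriver: screwdriver lying flat; bystander, leave alone
- height_gauge: height gauge: dark steel foot 60 x 60 x 22, upright steel post 16 dia to 190 high, red slide (mm); bystander, leave alone; origin at its underside
Things that resemble listed ones, but are neither listed nor needed, are in the scene too. Of the things that look like the tray, take the one that is farthest to the robot's right at the start. Leave any turquoise look-alike of the plate alone.

How it is judged:
By the outcome, as a careful person would: the job done as asked, in the order asked, and still so for the second after the job is handed in, with the robot touching nothing.
It also fails if it takes over 64 s, if anything falls off the work surface, if the arm or the gripper's body presses on something with over 40 N, if the wrist force passes 120 N, or if a joint passes its speed limit or range.

## Working session

There is one attempt and no reset: what is moved stays moved. The work goes in short steps, Python scripts to look and compute and a tool call to move; the robot and the scene stay as the last step left them, time stands still between calls to the robot, and variables do not carry over. Pictures are saved under pics/ and viewed, at most 10 in all, crops included, and the job is handed in when it is done.

Besides the shell and the picture viewer there is one more tool, called after "Emit:" by a JSON object that holds its "op" and its "data", one argument or row to a line. move_arm: Moves the arm, as the interface text tells. Its arguments: {"type":"object","properties":{"increments":{"type":"array","items":{"type":"array","items":{"type":"number"}}},"force":{"type":"number"}},"required":["increments"]}

```bash
ls; mkdir -p pics; python3 - <<'E'
from station import ctrl
import cv2, numpy as np
o=ctrl.get_obs(); print(o['time_s'],o['ee_pos'],o['eef_rot'],o['grip_width'])
for n in ['top','side']:
    p=ctrl.camera(n); cv2.imwrite(f'pics/{n}0.png',p['color']); print(n,p['K'].tolist(),np.round(p['pose'],3).tolist())
    for k in ['carrier','plate','tray','plate_handle','tray_handle']:
        r=ctrl.cut_out(k,p)
        print(k,[(round(d['conf'],2),np.round(d['centre']).tolist(),int(d['mask'].sum())) for d in r])
E
```

```text
pics
0.0 [0.14013648 0.5315668  0.204874  ] [-3.14039022e+00 -7.77687313e-05  2.88380593e+00] 0.09443671092223595
top [[414.6460181399937, 0.0, 281.00377026171947], [0.0, 414.6460181399937, 216.34772787701056], [0.0, 0.0, 1.0]] [[-0.017, -0.987, 0.158, 0.281], [-1.0, 0.015, -0.014, -0.0], [0.012, -0.159, -0.987, 1.308], [0.0, 0.0, 0.0, 1.0]]
carrier [(0.78, [217.0, 177.0], 3506)]
plate [(0.93, [268.0, 440.0], 1073), (0.81, [208.0, 372.0], 958), (0.59, [260.0, 368.0], 1065)]
tray [(0.59, [168.0, 279.0], 2797), (0.58, [305.0, 192.0], 3267)]
plate_handle [(0.91, [203.0, 370.0], 961), (0.66, [263.0, 368.0], 1091), (0.66, [266.0, 438.0], 1142)]
tray_handle [(0.97, [175.0, 284.0], 2745), (0.65, [301.0, 195.0], 3172)]
side [[523.1244093444842, 0.0, 276.95982356489407], [0.0, 523.1244093444842, 207.1830822120056], [0.0, 0.0, 1.0]] [[0.951, -0.144, 0.273, 0.092], [-0.308, -0.502, 0.808, -1.183], [0.021, -0.853, -0.522, 0.864], [0.0, 0.0, 0.0, 1.0]]
carrier [(0.65, [180.0, 249.0], 2314)]
plate [(0.8, [309.0, 257.0], 1666), (0.66, [387.0, 273.0], 2355), (0.57, [305.0, 330.0], 1472), (0.52, [174.0, 252.0], 2250)]
tray [(0.67, [230.0, 326.0], 2294), (0.65, [204.0, 174.0], 1937), (0.17, [172.0, 324.0], 686)]
plate_handle [(0.92, [384.0, 274.0], 2514), (0.85, [309.0, 255.0], 1704), (0.81, [301.0, 330.0], 1411), (0.23, [228.0, 325.0], 2232)]
tray_handle [(0.62, [230.0, 325.0], 2364)]
```

View pics/top0.png

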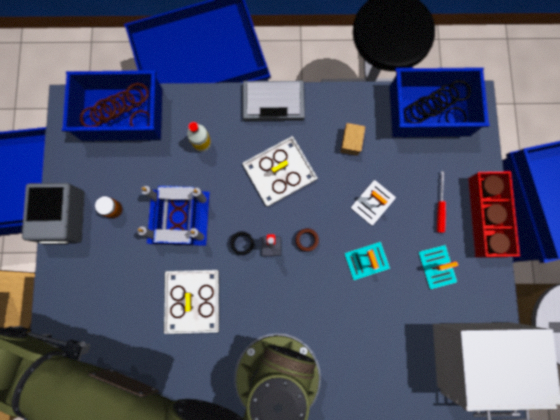

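View pics/side0.png

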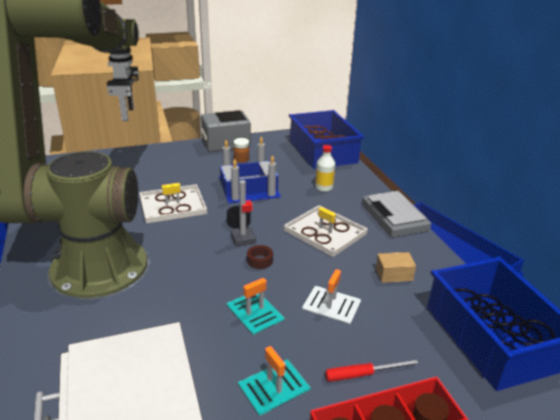

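The top view shows the carrier at about (178,217) in (col,row), the silver orange-handled plate at (373,203) and the right-hand tray at (279,170). The turquoise plates at (368,260) and (440,267) and the tray at (190,300) are decoys. The carrier's lips run along world y.

```bash
cat > h.py <<'E'
from station import ctrl
import cv2, numpy as np
from scipy.spatial.transform import Rotation as R
def tool():
    o=ctrl.get_obs(); T=np.eye(4); T[:3,:3]=R.from_euler('xyz',o['eef_rot']).as_matrix(); T[:3,3]=o['ee_pos']; return T
def shot(n):
    T=tool(); p=ctrl.camera(n)
    if n=='wrist': p['pose']=T@p['tool_from_camera']
    return p
def ray(p,uv,z):
    "pixels (col,row) -> world at height z"
    uv=np.atleast_2d(np.asarray(uv,float)); d=np.c_[uv,np.ones(len(uv))]@np.linalg.inv(p['K']).T@p['pose'][:3,:3].T
    c=p['pose'][:3,3]; return c+d*((z-c[2])/d[:,2])[:,None]
def pix(p,X):
    q=(np.atleast_2d(X)-p['pose'][:3,3])@p['pose'][:3,:3]@p['K'].T; return q[:,:2]/q[:,2:]
def hsv(p,lo,hi):
    return cv2.inRange(cv2.cvtColor(p['color'],cv2.COLOR_BGR2HSV),lo,hi)
def inc(target_pos,target_rpy):
    "total shift (tool axes, 50 mm units) and turn from now to a target"
    T=tool(); Rt=R.from_euler('xyz',target_rpy)
    return np.round(T[:3,:3].T@(np.array(target_pos)-T[:3,3])/.05,3), np.round((R.from_matrix(T[:3,:3]).inv()*Rt).as_rotvec(),4)
E
python3 - <<'E'
from h import *
p=shot('top')
for n,uv,z in [('plate',(373,203),.01),('tray',(279,170),.006),('carr',(178,217),.06),('bottle',(198,140),.1),('gauge',(270,240),.15),('decoytray',(191,302),.006),('black',(242,243),.04)]: print(n,np.round(ray(p,uv,z),3))
q=ctrl.camera('wrist'); print(np.round(q['tool_from_camera'],3).tolist(),q['K'][0,0])
E
```

```text
plate [[ 0.528 -0.314  0.01 ]]
tray [[ 0.642 -0.015  0.006]]
carr [[0.484 0.295 0.06 ]]
bottle [[0.713 0.23  0.1  ]]
gauge [[0.4   0.015 0.15 ]]
decoytray [[0.227 0.262 0.006]]
black [[0.403 0.102 0.04 ]]
[[-0.001, -0.973, -0.232, 0.067], [1.0, -0.001, 0.0, 0.0], [-0.0, -0.232, 0.973, -0.179], [0.0, 0.0, 0.0, 1.0]] 344.825458486838
```

```bash
cat >> h.py <<'E'
def plan(wps,claw,n=None):
    "rows to straight-line through waypoints [(pos,rpy)], max 35 mm & 0.13 rad per row"
    T=tool(); P=T[:3,3]; Q=R.from_matrix(T[:3,:3]); rows=[]
    for w in wps:
        pos,rpy=np.array(w[0]),w[1]; v=w[2] if len(w)>2 else .035
        rv=(Q.inv()*R.from_euler('xyz',rpy)).as_rotvec()
        k=max(1,int(np.ceil(max(np.linalg.norm(pos-P)/v,np.linalg.norm(rv)/.13))))
        for i in range(k):
            m=k-i; s=np.round(Q.inv().apply((pos-P)/m)/.05,2)
            r=np.round((Q.inv()*R.from_euler('xyz',rpy)).as_rotvec()/m,3)
            P=P+Q.apply(s*.05); Q=Q*R.from_rotvec(r); rows.append([claw,*s.tolist(),*r.tolist()])
    print(len(rows),str([[0 if abs(x)<1e-9 else x for x in r] for r in rows]).replace(' ',''))
E
python3 -c "
from h import *
from math import pi
plan([((.484,.34,.34),(pi,0,pi/2))],1)"
```

```text
12 [[1,-0.64,-0.16,-0.22,0,0,0.109],[1,-0.65,-0.09,-0.22,0,0,0.109],[1,-0.66,-0.02,-0.23,0,0,0.11],[1,-0.65,0.05,-0.22,0,0,0.109],[1,-0.64,0.12,-0.23,0,0,0.11],[1,-0.63,0.19,-0.22,0,0,0.109],[1,-0.6,0.26,-0.23,0,0,0.11],[1,-0.57,0.32,-0.22,0,0,0.109],[1,-0.53,0.38,-0.23,0,0,0.11],[1,-0.49,0.44,-0.22,0,0,0.109],[1,-0.44,0.49,-0.23,0,0,0.11],[1,-0.38,0.54,-0.22,0,0,0.109]]
```

Emit:
{"op": "move_arm", "data": {
  "increments": [
    [1,-0.64,-0.16,-0.22,0,0,0.109],
    [1,-0.65,-0.09,-0.22,0,0,0.109],
    [1,-0.66,-0.02,-0.23,0,0,0.11],
    [1,-0.65,0.05,-0.22,0,0,0.109],
    [1,-0.64,0.12,-0.23,0,0,0.11],
    [1,-0.63,0.19,-0.22,0,0,0.109],
    [1,-0.6,0.26,-0.23,0,0,0.11],
    [1,-0.57,0.32,-0.22,0,0,0.109],
    [1,-0.53,0.38,-0.23,0,0,0.11],
    [1,-0.49,0.44,-0.22,0,0,0.109],
    [1,-0.44,0.49,-0.23,0,0,0.11],
    [1,-0.38,0.54,-0.22,0,0,0.109],
    [1,0,0,0,0,0,0],
    [1,0,0,0,0,0,0]
  ]
}}

```text
time_s: 2.1
ee_pos: [0.4844, 0.3399, 0.3396]
eef_rot: [-3.141, 0.0, 1.571]
force: [-0.3, 0.5, -0.9]
grip_width: 0.0941
grip_force: 0.0
```

```bash
python3 - <<'E'
from h import *
p=shot('wrist'); cv2.imwrite('pics/w1.png',p['color']); print(tool().round(4).tolist())
np.savez('w1.npz',K=p['K'],pose=p['pose'])
m=hsv(p,(15,90,60),(32,255,255)); n,_,s,c=cv2.connectedComponentsWithStats(m)
for i in range(1,n):
    if s[i,4]>15: print(s[i],c[i].round(1))
# predicted pin tips for a centred carrier
print(pix(p,[(.484+x,.295+y,.146) for x in(-.06,.06) for y in(-.074,.074)]).round())
E
```

```text
[[-0.0011, 1.0, -0.0006, 0.4838], [1.0, 0.0011, -0.0002, 0.3403], [-0.0002, -0.0006, -1.0, 0.3395], [0.0, 0.0, 0.0, 1.0]]
[231 139   9   9  64] [234.9 142.9]
[338 144  10   9  62] [342.3 148.5]
[425 219  46  45 804] [440.6 234.5]
[ 71 224  49  16 631] [ 95.5 231.5]
[228 260   9  14  87] [232.2 266.3]
[327 265   9  14  82] [330.8 271.2]
[  33  286   47   73 1608] [ 50.9 322.2]
[ 477  286   47   73 1592] [505.  322.5]
[ 247  374  313   17 3016] [422.2 385.1]
[[227. 285.]
 [222. 158.]
 [329. 285.]
 [333. 158.]]
```

View pics/w1.png

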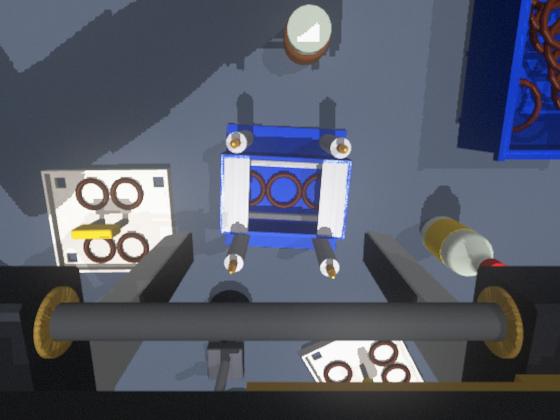

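The wrist view shows the carrier nearly square to the world. Its brass pins are at (235,143), (342,148), (232,266) and (331,271). Next I'll fit its pose.

```bash
cat > fit.py <<'E'
from h import *
from scipy.optimize import least_squares
def pins(p,guess):
    im=cv2.cvtColor(p['color'],cv2.COLOR_BGR2HSV); m=cv2.inRange(im,(8,60,50),(32,255,255))
    n,_,s,c=cv2.connectedComponentsWithStats(m); C=c[[i for i in range(n) if 25<s[i,4]<400]]
    mod=np.array([(x,y) for x in(-.06,.06) for y in(-.074,.074)])
    def world(v,z): 
        c_,s_=np.cos(v[2]),np.sin(v[2]); return np.c_[mod@np.array([[c_,s_],[-s_,c_]])+v[:2],np.full(4,z)]
    g=pix(p,world(guess,.134)); U=[];k=[]
    for i,q in enumerate(g):
        d=np.linalg.norm(C-q,axis=1)
        if d.min()<25: U.append(C[d.argmin()]);k.append(i)
    U=np.array(U)
    r=least_squares(lambda v:(pix(p,world(v,v[3]))[k]-U).ravel(),[*guess,.134])
    f=least_squares(lambda v:(pix(p,world(v,.134))[k]-U).ravel(),guess)
    print(len(k),'freez',r.x.round(4),'res',np.abs(r.fun).max().round(2),'fixz',f.x.round(4),np.abs(f.fun).max().round(2)); return f.x
E
python3 - <<'E'
from fit import *
d=np.load('w1.npz'); p=dict(color=cv2.imread('pics/w1.png'),K=d['K'],pose=d['pose'])
v=pins(p,[.49,.312,-.04])
# slot check: inner edge of lips at z=.062
c,s=np.cos(v[2]),np.sin(v[2])
print(pix(p,[(v[0]+c*x-s*y,v[1]+s*x+c*y,.062) for x in(-.048,.048) for y in(-.05,.05)]).round(1))
from math import pi
plan([((.528,-.26,.34),(pi,0,pi/2))],1)
E
```

```text
4 freez [ 0.4924  0.3074 -0.0511  0.1292] res 0.05 fixz [ 0.4923  0.3085 -0.0511] 0.88
[[247.3 230.2]
 [249.6 157.9]
 [316.4 233.6]
 [322.1 161.6]]
18 [[1,-0.67,0.05,0,0,0,0],[1,-0.67,0.05,0,0,0,0],[1,-0.67,0.05,0,0,0,0],[1,-0.67,0.05,0,0,0,0],[1,-0.67,0.05,0,0,0,0],[1,-0.67,0.05,0,0,0,0],[1,-0.67,0.05,0,0,0,0],[1,-0.67,0.05,0,0,0,0],[1,-0.66,0.05,0,0,0,0],[1,-0.67,0.05,0,0,0,0],[1,-0.66,0.05,0,0,0,0],[1,-0.67,0.05,0,0,0,0],[1,-0.66,0.05,0,0,0,0],[1,-0.67,0.04,0,0,0,0],[1,-0.66,0.05,0,0,0,0],[1,-0.67,0.04,0,0,0,0],[1,-0.66,0.05,0,0,0,0.001],[1,-0.67,0.04,-0.01,-0.001,0,0]]
```

Emit:
{"op": "move_arm", "data": {
  "increments": [
    [1,-0.67,0.05,0,0,0,0],
    [1,-0.67,0.05,0,0,0,0],
    [1,-0.67,0.05,0,0,0,0],
    [1,-0.67,0.05,0,0,0,0],
    [1,-0.67,0.05,0,0,0,0],
    [1,-0.67,0.05,0,0,0,0],
    [1,-0.67,0.05,0,0,0,0],
    [1,-0.67,0.05,0,0,0,0],
    [1,-0.67,0.05,0,0,0,0],
    [1,-0.67,0.05,0,0,0,0],
    [1,-0.67,0.05,0,0,0,0],
    [1,-0.67,0.05,0,0,0,0],
    [1,-0.66,0.05,0,0,0,0],
    [1,-0.66,0.04,0,0,0,0],
    [1,-0.66,0.05,0,0,0,0],
    [1,-0.66,0.04,0,0,0,0],
    [1,-0.66,0.05,0,0,0,0],
    [1,-0.66,0.04,0,0,0,0],
    [1,0,0,0,0,0,0],
    [1,0,0,0,0,0,0]
  ]
}}

```text
time_s: 4.15
ee_pos: [0.5277, -0.2591, 0.3395]
eef_rot: [-3.141, -0.001, 1.572]
force: [1.3, 0.1, 0.0]
grip_width: 0.0938
grip_force: 0.0
```

```bash
python3 - <<'E'
from h import *
p=shot('wrist'); cv2.imwrite('pics/w2.png',p['color']); print(tool()[:3,3].round(4))
np.savez('w2.npz',K=p['K'],pose=p['pose'])
m=hsv(p,(8,150,90),(20,255,255)); n,_,s,c=cv2.connectedComponentsWithStats(m)
for i in range(1,n):
    if s[i,4]>100: print(s[i],c[i].round(1),cv2.minAreaRect(np.argwhere(_==i)[:,::-1].astype(np.float32)))
E
```

```text
[ 0.5278 -0.2586  0.3398]
[115 187  43  21 181] [135.7 194.8] ((135.54759216308594, 196.5975341796875), (10.806497573852539, 42.42778778076172), 72.12129974365234)
[ 35 290  22  40 154] [ 43.6 310.4] ((45.59480285644531, 309.1120910644531), (12.21150016784668, 41.755455017089844), 23.198591232299805)
[133 341  18  25 195] [143.3 351.9] ((142.1461639404297, 353.36920166015625), (12.775577545166016, 25.303081512451172), 29.744882583618164)
```

View pics/w2.png

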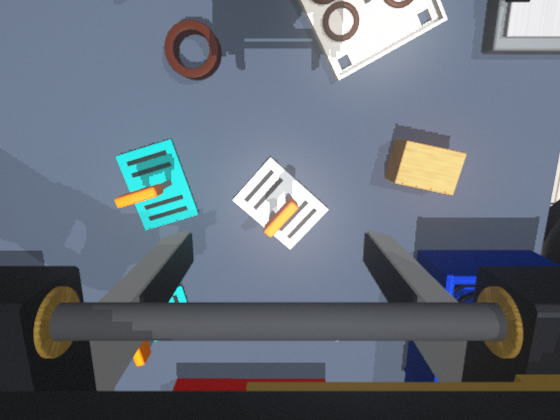

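The silver plate is at about (281,203), with corners (271,157), (328,209), (290,249) and (233,200). Its orange grip is at (281,218).

```bash
python3 - <<'E'
from h import *
from math import pi
d=np.load('w2.npz'); p=dict(color=cv2.imread('pics/w2.png'),K=d['K'],pose=d['pose'])
m=hsv(p,(0,0,150),(180,70,255))|hsv(p,(8,110,90),(22,255,255)); m[:,:225]=0;m[:,335:]=0;m[:150]=0;m[255:]=0
m=cv2.morphologyEx(m,cv2.MORPH_CLOSE,np.ones((7,7)))
cs,_=cv2.findContours(m,cv2.RETR_EXTERNAL,cv2.CHAIN_APPROX_NONE); c=max(cs,key=cv2.contourArea)
W=ray(p,c[:,0].astype(float),.006)[:,:2]; (cx,cy),(a,b),t=cv2.minAreaRect((W*1000).astype(np.float32)); print('plate',cx,cy,a,b,t)
m=hsv(p,(8,150,90),(22,255,255)); m[:,:225]=0;m[:,335:]=0;m[255:]=0
c=cv2.findContours(m,cv2.RETR_EXTERNAL,cv2.CHAIN_APPROX_NONE)[0]; c=max(c,key=cv2.contourArea)
W=ray(p,c[:,0].astype(float),.09)[:,:2]; print('grip',cv2.minAreaRect((W*1000).astype(np.float32)))
E
```

```text
plate 529.982666015625 -313.5235595703125 172.45262145996094 163.06875610351562 0.031665150076150894
grip ((526.2180786132812, -311.7168884277344), (52.14523696899414, 7.818134784698486), 55.3758659362793)
```

```bash
python3 - <<'E'
from h import *
d=np.load('w2.npz'); p=dict(color=cv2.imread('pics/w2.png'),K=d['K'],pose=d['pose'])
h=cv2.cvtColor(p['color'],cv2.COLOR_BGR2HSV); print(h[230,240],h[190,300],h[170,290],h[218,281],h[222,285])
for lo in (180,205):
    m=hsv(p,(0,0,lo),(180,70,255)); m[:,:225]=0;m[:,335:]=0;m[:150]=0;m[255:]=0
    c=max(cv2.findContours(m,cv2.RETR_EXTERNAL,cv2.CHAIN_APPROX_NONE)[0],key=cv2.contourArea)
    W=ray(p,c[:,0].astype(float),.006)[:,:2]; print('plate',lo,cv2.minAreaRect((W*1000).astype(np.float32)))
m=hsv(p,(4,90,50),(25,255,255)); m[:,:225]=0;m[:,335:]=0;m[255:]=0;m[:150]=0
c=max(cv2.findContours(m,cv2.RETR_EXTERNAL,cv2.CHAIN_APPROX_NONE)[0],key=cv2.contourArea)
for z in(.075,.09):
  W=ray(p,c[:,0].astype(float),z)[:,:2]; print('grip',z,cv2.minAreaRect((W*1000).astype(np.float32)))
E
```

```text
[111  46 161] [120   1 255] [110  31 125] [ 24 143 255] [ 11 120 225]
plate 180 ((531.1567993164062, -314.79071044921875), (89.2996826171875, 121.26313781738281), 48.074832916259766)
plate 205 ((530.83056640625, -314.7418212890625), (88.51824188232422, 120.69532775878906), 48.111915588378906)
grip 0.075 ((530.5390625, -316.5240478515625), (59.46626281738281, 17.963918685913086), 47.53893280029297)
grip 0.09 ((530.4454345703125, -312.313720703125), (57.45503616333008, 17.356298446655273), 47.538963317871094)
```

```bash
python3 -c "
from h import *
from math import pi
y=np.radians(48.0)
plan([((.531,-.3147,.14),(pi,0,y)),((.531,-.3147,.056),(pi,0,y),.022)],1)"
```

```text
10 [[1,-0.19,0.01,0.67,0,0,0.122],[1,-0.18,0.03,0.67,0,0,0.123],[1,-0.18,0.06,0.66,0,0,0.122],[1,-0.17,0.08,0.67,0,0,0.123],[1,-0.16,0.1,0.66,0,0,0.122],[1,-0.15,0.11,0.67,0,0,0.123],[1,0,0,0.42,0,0,0],[1,0,0,0.42,0,0,0],[1,0,0,0.42,0,0,0],[1,0,0,0.42,0,0,0]]
```

Emit:
{"op": "move_arm", "data": {
  "increments": [
    [1,-0.19,0.01,0.67,0,0,0.122],
    [1,-0.18,0.03,0.67,0,0,0.123],
    [1,-0.18,0.06,0.66,0,0,0.122],
    [1,-0.17,0.08,0.67,0,0,0.123],
    [1,-0.16,0.1,0.66,0,0,0.122],
    [1,-0.15,0.11,0.67,0,0,0.123],
    [1,0,0,0.42,0,0,0],
    [1,0,0,0.42,0,0,0],
    [1,0,0,0.42,0,0,0],
    [1,0,0,0.42,0,0,0],
    [1,0,0,0,0,0,0]
  ]
}}

```text
time_s: 5.3
ee_pos: [0.5301, -0.3138, 0.0537]
eef_rot: [-3.137, 0.0, 0.838]
force: [-0.2, 0.3, 0.6]
grip_width: 0.0937
grip_force: 0.0
```

Emit:
{"op": "move_arm", "data": {
  "increments": [
    [0.4,0,0,0,0,0,0],
    [0.3,0,0,0,0,0,0],
    [0,0,0,0,0,0,0],
    [0,0,0,0,0,0,0],
    [0,0,0,0,0,0,0],
    [0,0,0,0,0,0,0],
    [0,0,0,0,0,0,0],
    [0,0,0,0,0,0,0]
  ],
  "force": 45
}}

```text
time_s: 6.1
ee_pos: [0.5308, -0.316, 0.0559]
eef_rot: [-3.142, 0.0, 0.836]
force: [-0.3, 0.6, 0.2]
grip_width: 0.0338
grip_force: 0.0
```

```bash
python3 -c "
from h import *
from math import pi
p=shot('wrist'); cv2.imwrite('pics/w3.png',p['color'])
o=ctrl.get_obs(); print(o['time_s'],o['grip_width'],o['grip_force'],o['force'])
y=pi/2-.051
P=tool()[:3,3]
plan([((P[0],P[1],.12),o['eef_rot'],.025),((.5,-.1,.33),(pi,0,1.1)),((.4925,.2,.33),(pi,0,y)),((.4925,.3,.31),(pi,0,y))],0)"
```

```text
6.15 0.029385723136050913 0.0 [0.08417087 0.7038148  0.73076033]
24 [[0,0,0,-0.43,0,0,0],[0,0,0,-0.43,0,0,0],[0,0,0,-0.42,0,0,0],[0,0.31,-0.37,-0.47,0,0,-0.029],[0,0.32,-0.36,-0.47,0,0,-0.029],[0,0.33,-0.35,-0.47,0,0,-0.029],[0,0.34,-0.35,-0.47,0,0,-0.03],[0,0.35,-0.33,-0.46,0,0,-0.029],[0,0.36,-0.33,-0.47,0,0,-0.03],[0,0.37,-0.31,-0.46,0,0,-0.029],[0,0.38,-0.3,-0.47,0,0,-0.03],[0,0.4,-0.3,-0.46,0,0,-0.029],[0,0.59,-0.32,0,0,0,-0.047],[0,0.6,-0.29,0,0,0,-0.047],[0,0.61,-0.26,0,0,0,-0.047],[0,0.62,-0.23,0,0,0,-0.047],[0,0.64,-0.2,0,0,0,-0.046],[0,0.64,-0.17,0,0,0,-0.047],[0,0.65,-0.14,0,0,0,-0.046],[0,0.66,-0.11,0,0,0,-0.047],[0,0.66,-0.09,0,0,0,-0.046],[0,0.67,-0.03,0.13,0,0,0],[0,0.66,-0.03,0.13,0,0,0],[0,0.67,-0.04,0.14,0,0,0]]
```

Not closed yet, so I'll wait for the fingers.

Emit:
{"op": "move_arm", "data": {
  "increments": [
    [0,0,0,0,0,0,0],
    [0,0,0,0,0,0,0],
    [0,0,0,0,0,0,0],
    [0,0,0,0,0,0,0],
    [0,0,0,-0.43,0,0,0],
    [0,0,0,-0.43,0,0,0],
    [0,0,0,-0.42,0,0,0],
    [0,0,0,0,0,0,0]
  ]
}}

```text
time_s: 6.95
ee_pos: [0.5318, -0.3166, 0.1225]
eef_rot: [3.137, -0.001, 0.836]
force: [0.3, 0.5, -1.8]
grip_width: 0.0137
grip_force: 45.0
```

```bash
python3 -c "
from h import *
p=shot('wrist'); cv2.imwrite('pics/w4.png',p['color'])
o=ctrl.get_obs(); print(o['time_s'],o['grip_width'],o['grip_force'],o['force'],o['ee_pos'])
"
```

```text
7.0 0.013244242335673619 44.99730706214905 [-0.40329957  0.0033452  -2.1360202 ] [ 0.53112229 -0.31617878  0.12048862]
```

View pics/w4.png

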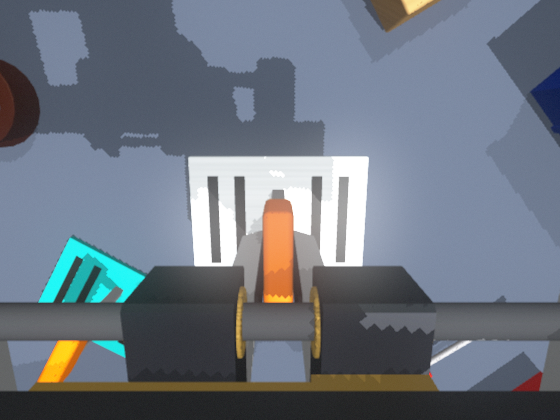

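The plate is held square: its far edge runs from (190,157) to (368,157). I'll work out the offset in the hand and plan the transfer.

```bash
python3 -c "
from h import *
from math import pi
p=ctrl.camera('wrist'); A=p['tool_from_camera']
for uv in [(190,157),(368,157)]:
  d=A[:3,:3]@np.linalg.inv(p['K'])@np.array([*uv,1]); c=A[:3,3]
  print((c+d*(.050-c[2])/d[2]).round(4))
o=ctrl.get_obs(); P=o['ee_pos']; y=pi/2-.051
plan([((.5,-.1,.33),(pi,0,1.1)),((.4925,.2,.33),(pi,0,y)),((.4925,.3,.31),(pi,0,y))],0)"
```

```text
[ 0.0445 -0.0583  0.05  ]
[0.0445 0.0593 0.05  ]
21 [[0,0.31,-0.37,-0.47,0,0,-0.029],[0,0.32,-0.36,-0.47,0,0,-0.029],[0,0.33,-0.35,-0.47,0,0,-0.029],[0,0.34,-0.35,-0.47,0,0,-0.03],[0,0.35,-0.33,-0.47,0,0,-0.029],[0,0.36,-0.32,-0.47,0,0,-0.03],[0,0.37,-0.32,-0.47,0,0,-0.029],[0,0.38,-0.3,-0.46,0,0,-0.03],[0,0.4,-0.29,-0.47,0,0,-0.029],[0,0.59,-0.32,0,0,0,-0.047],[0,0.6,-0.29,0,0,0,-0.047],[0,0.61,-0.26,0,0,0,-0.047],[0,0.62,-0.23,0,0,0,-0.047],[0,0.64,-0.2,0,0,0,-0.046],[0,0.64,-0.17,0,0,0,-0.047],[0,0.65,-0.14,0,0,0,-0.046],[0,0.66,-0.12,0,0,0,-0.047],[0,0.66,-0.08,0.01,0,0,-0.046],[0,0.67,-0.03,0.13,0,0,0],[0,0.67,-0.04,0.13,0,0,0],[0,0.66,-0.03,0.14,0,0,0]]
```

Emit:
{"op": "move_arm", "data": {
  "increments": [
    [0,0.31,-0.37,-0.47,0,0,-0.029],
    [0,0.32,-0.36,-0.47,0,0,-0.029],
    [0,0.33,-0.35,-0.47,0,0,-0.029],
    [0,0.34,-0.35,-0.47,0,0,-0.03],
    [0,0.35,-0.33,-0.47,0,0,-0.029],
    [0,0.36,-0.32,-0.47,0,0,-0.03],
    [0,0.37,-0.32,-0.47,0,0,-0.029],
    [0,0.38,-0.3,-0.46,0,0,-0.03],
    [0,0.4,-0.29,-0.47,0,0,-0.029],
    [0,0.59,-0.32,0,0,0,-0.047],
    [0,0.6,-0.29,0,0,0,-0.047],
    [0,0.61,-0.26,0,0,0,-0.047],
    [0,0.62,-0.23,0,0,0,-0.047],
    [0,0.64,-0.2,0,0,0,-0.046],
    [0,0.64,-0.17,0,0,0,-0.047],
    [0,0.65,-0.14,0,0,0,-0.046],
    [0,0.66,-0.12,0,0,0,-0.047],
    [0,0.66,-0.08,0.01,0,0,-0.046]
  ]
}}

```text
time_s: 8.85
ee_pos: [0.4925, 0.2011, 0.3287]
eef_rot: [-3.139, 0.001, 1.522]
force: [0.1, 0.1, -3.0]
grip_width: 0.0137
grip_force: 45.0
```

```bash
cat > ins.py <<'E'
from h import *
from math import pi
C=np.array([.4924,.3077]); CY=-.0511
def tcp(xl,zl,th):
    "TCP pose for the plate's low -x bottom corner at carrier (xl,zl) [mm], tilt th [deg] (+x end up)"
    t=np.radians(th); u=np.array([np.cos(t),np.sin(t)]); n=np.array([-np.sin(t),np.cos(t)])
    q=(np.array([xl,zl])+60*u+56*n)/1000
    base=R.from_euler('xyz',(pi,0,pi/2+CY)); a=[-np.sin(CY),np.cos(CY),0]
    Q=R.from_rotvec(np.array(a)*-t)*base
    return [C[0]+np.cos(CY)*q[0],C[1]+np.sin(CY)*q[0],q[1]],Q.as_euler('xyz')
def state():
    "inverse: where the plate is now"
    T=tool(); z=T[:3,2]; c,s=np.cos(CY),np.sin(CY); M=np.array([[c,s,0],[-s,c,0],[0,0,1]])
    z=M@z; th=np.arctan2(z[0],-z[2]); q=M@(T[:3,3]-[*C,0])*1000; x=M@T[:3,0]
    u=np.array([np.cos(th),np.sin(th)]); n=np.array([-np.sin(th),np.cos(th)])
    print('xl,zl',(q[[0,2]]-60*u-56*n).round(1),'y',q[1].round(1),'th',np.degrees(th).round(2),'xdir',x.round(3))
    o=ctrl.get_obs(); print(o['time_s'],'F',o['force'].round(1),o['grip_width'].round(4),o['qpos'].round(2))
E
python3 -c "
from ins import *
state()
plan([(*tcp(-36,210,0),),(*tcp(-36,190,36),),(*tcp(-36,110,36),)],0)"
```

```text
xl,zl [-54.6 272.9] y -106.4 th -0.12 xdir [-0.002  1.    -0.001]Traceback (most recent call last):
  File "<string>", line 3, in <module>
    state()
    ~~~~~^^
  File "ins.py", line 17, in state
    o=ctrl.get_obs(); print(o['time_s'],'F',o['force'].round(1),o['grip_width'].round(4),o['qpos'].round(2))
                                                                ^^^^^^^^^^^^^^^^^^^^^
AttributeError: 'float' object has no attribute 'round'
```

```bash
sed -i "s/o\['grip_width'\].round(4)/round(o['grip_width'],4)/" ins.py
python3 -c "
from ins import *
plan([(*tcp(-60,210,0),),(*tcp(-36,180,36),),],0)"
```

```text
9 [[0,0.53,-0.03,0.31,-0.001,0,0.001],[0,0.53,-0.03,0.31,0,0,0],[0,0.53,-0.02,0.32,-0.001,0,0.001],[0,0.54,-0.03,0.31,0,0.001,0],[0,0,-0.08,0.02,-0.126,0,0],[0,0,-0.08,0.01,-0.126,0,0],[0,0,-0.09,0,-0.125,0,0],[0,0,-0.08,-0.01,-0.126,0,0],[0,0,-0.09,-0.01,-0.125,0,0]]
```

Emit:
{"op": "move_arm", "data": {
  "increments": [
    [0,0.53,-0.03,0.31,-0.001,0,0.001],
    [0,0.53,-0.03,0.31,0,0,0],
    [0,0.53,-0.02,0.32,-0.001,0,0.001],
    [0,0.54,-0.03,0.31,0,0.001,0],
    [0,0,-0.08,0.02,-0.126,0,0],
    [0,0,-0.08,0.01,-0.126,0,0],
    [0,0,-0.09,0,-0.125,0,0],
    [0,0,-0.08,-0.01,-0.126,0,0],
    [0,0,-0.09,-0.01,-0.125,0,0],
    [0,0,0,0,0,0,0],
    [0,0,0,0,0,0,0]
  ]
}}

```text
time_s: 9.95
ee_pos: [0.4721, 0.3077, 0.2611]
eef_rot: [2.515, 0.0, 1.519]
force: [0.0, 0.4, -1.5]
grip_width: 0.0141
grip_force: 45.0
```

```bash
python3 -c "
from ins import *
state()
p=shot('wrist'); cv2.imwrite('pics/w5.png',p['color'])
plan([(*tcp(-36,85,36),.03),],0)"
```

```text
xl,zl [-36.1 180.6] y -1.1 th 35.87 xdir [ 0.001  1.    -0.   ]
9.95 F [ 0.   0.4 -1.5] 0.0141 [ 0.71  0.06  1.79 -0.55  0.88  1.03]
4 [[0,0.01,-0.29,0.39,0,0,0],[0,0,-0.28,0.39,0,0,-0.001],[0,0.01,-0.29,0.38,-0.001,0,0],[0,0,-0.28,0.39,0,0.001,-0.001]]
```

View pics/w5.png

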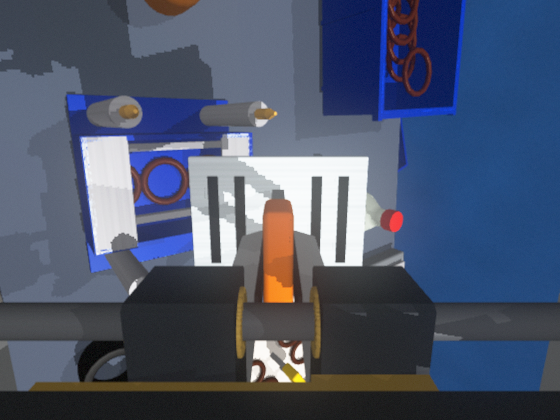

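The plate is tilted and still square in the grip. Two pins are visible, with tips at about (138,111) and (275,114). I'll check the calibration against them, then lower.

```bash
python3 -c "
from ins import *
p=shot('wrist'); c,s=np.cos(CY),np.sin(CY)
print(pix(p,[(C[0]+c*x-s*.074,C[1]+s*x+c*.074,.146) for x in(-.06,.06)]).round(1))
m=hsv(p,(8,60,50),(32,255,255));m[140:]=0;m[:80]=0
n,_,st,cc=cv2.connectedComponentsWithStats(m); print(st[1:],cc[1:].round(1))
plan([(*tcp(-37,85,36),.03),(*tcp(-37,24,36),.016)],0)"
```

```text
[[133.5 110.4]
 [274.  112.6]]
[[118 105  20  14 228]
 [253 108  23  12 198]] [[127.2 111.5]
 [263.6 113.4]]
8 [[0,0.01,-0.29,0.38,0,0,-0.001],[0,0,-0.29,0.38,0,0,-0.001],[0,0.01,-0.29,0.39,0,0,0],[0,0,-0.3,0.38,-0.001,0.001,-0.001],[0,0,-0.18,0.25,0,0,0],[0,0,-0.18,0.25,0,0,0],[0,0,-0.18,0.25,0,0,0],[0,0,-0.17,0.24,0,0,0]]
```

Emit:
{"op": "move_arm", "data": {
  "increments": [
    [0,0.01,-0.29,0.38,0,0,0],
    [0,0,-0.29,0.38,0,0,0],
    [0,0.01,-0.29,0.39,0,0,0],
    [0,0,-0.3,0.38,0,0,0],
    [0,0,-0.18,0.25,0,0,0],
    [0,0,-0.18,0.25,0,0,0],
    [0,0,-0.18,0.25,0,0,0],
    [0,0,-0.17,0.24,0,0,0],
    [0,0,0,0,0,0,0]
  ]
}}

```text
time_s: 10.95
ee_pos: [0.4712, 0.3078, 0.1029]
eef_rot: [2.515, 0.001, 1.516]
force: [0.3, -0.4, -2.0]
grip_width: 0.0138
grip_force: 45.0
```

```bash
python3 -c "
from ins import *
state()
p=shot('wrist'); cv2.imwrite('pics/w6.png',p['color'])
plan([(*tcp(-55,23,35),.012),(*tcp(-74,23,30),.012),(*tcp(-74,22,22),.012),(*tcp(-73,21,12),.012)],0)"
```

```text
xl,zl [-36.9  22.4] y -1.0 th 35.92 xdir [ 0.004  1.    -0.001]
10.95 F [ 0.3 -0.4 -2. ] 0.0138 [ 0.71  0.28  1.96 -0.82  0.59  1.39]
8 [[0,0,-0.14,-0.09,0.009,0.001,-0.001],[0,0.01,-0.15,-0.09,0.008,0.001,-0.002],[0,0,-0.11,-0.06,0.044,0,0],[0,0,-0.11,-0.05,0.044,0,0],[0,0,0.07,0.1,0.07,0,0],[0,0,0.07,0.09,0.069,0,0],[0,0,0.09,0.13,0.087,0,0],[0,0,0.11,0.11,0.088,0,0]]
```

View pics/w6.png

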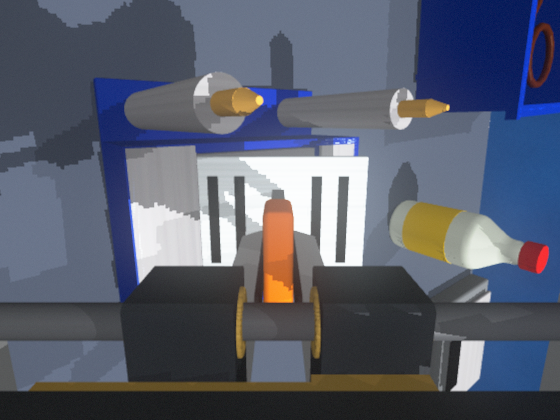

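The low end is through the slot by the -x lip and the +x end is above its lip. Next I'll slide it left and flatten it.

Emit:
{"op": "move_arm", "data": {
  "increments": [
    [0,0,-0.14,-0.09,0.009,0,0],
    [0,0,-0.15,-0.09,0.008,0,0],
    [0,0,-0.11,-0.06,0.044,0,0],
    [0,0,-0.11,-0.05,0.044,0,0],
    [0,0,0,0,0,0,0]
  ]
}}

```text
time_s: 11.5
ee_pos: [0.4416, 0.3108, 0.1033]
eef_rot: [2.616, -0.003, 1.518]
force: [-0.2, 0.4, -1.2]
grip_width: 0.0142
grip_force: 45.0
```

```bash
python3 -c "
from ins import *
state()
plan([(*tcp(-74,22,22),.01),(*tcp(-73,21,12),.01),(*tcp(-70,20,5),.01)],0)"
```

```text
xl,zl [-74.7  24.8] y 0.5 th 30.09 xdir [0.002 1.    0.003]
11.5 F [-0.2  0.4 -1.2] 0.0142 [ 0.72  0.24  1.96 -0.62  0.64  1.22]
6 [[0,0,0.07,0.12,0.071,-0.001,-0.001],[0,-0.01,0.07,0.11,0.07,-0.001,-0.002],[0,0,0.09,0.13,0.087,0,0],[0,0,0.11,0.11,0.088,0,0],[0,0,0.09,0.1,0.061,0,0],[0,0,0.09,0.08,0.061,0,0]]
```

Emit:
{"op": "move_arm", "data": {
  "increments": [
    [0,0,0.07,0.11,0.071,0,0],
    [0,0,0.07,0.1,0.07,0,0],
    [0,0,0.09,0.13,0.087,0,0],
    [0,0,0.11,0.11,0.088,0,0],
    [0,0,0,0,0,0,0]
  ]
}}

```text
time_s: 12.0
ee_pos: [0.4679, 0.3086, 0.0885]
eef_rot: [2.933, -0.001, 1.516]
force: [-0.3, -0.3, -2.8]
grip_width: 0.0139
grip_force: 45.0
```

```bash
python3 -c "
from ins import *
state()
plan([(*tcp(-66,21,5),.01),(*tcp(-60,20,0),.01),(*tcp(-60,17.5,0),.003)],0)"
```

```text
xl,zl [-71.6  21.2] y -0.4 th 11.97 xdir [0.004 1.    0.001]
12.0 F [-0.3 -0.3 -2.8] 0.0139 [ 0.58  0.37  1.74 -0.16  0.87  0.72]
5 [[0,0,0.12,0.09,0.061,0,-0.002],[0,0.01,0.12,0.08,0.061,-0.001,-0.002],[0,0,0.11,0.07,0.043,0,0],[0,0,0.11,0.07,0.044,0,0],[0,0,0,0.05,0,0,0]]
```

Emit:
{"op": "move_arm", "data": {
  "increments": [
    [0,0,0.12,0.09,0.061,0,0],
    [0,0,0.12,0.08,0.061,0,0],
    [0,0,0.11,0.07,0.043,0,0],
    [0,0,0.11,0.07,0.044,0,0],
    [0,0,0,0,0,0,0],
    [0,0,0,0.03,0,0,0],
    [0,0,0,0,0,0,0]
  ]
}}

```text
time_s: 12.7
ee_pos: [0.4903, 0.3077, 0.0741]
eef_rot: [3.14, -0.0, 1.518]
force: [0.2, -0.5, -2.8]
grip_width: 0.0141
grip_force: 45.0
```

```bash
python3 -c "
from ins import *
state()
p=shot('wrist'); cv2.imwrite('pics/w7.png',p['color'])
"
```

```text
xl,zl [-62.  18.] y -0.1 th 0.08 xdir [0.002 1.    0.   ]
12.7 F [ 0.2 -0.5 -2.8] 0.0141 [ 0.5   0.5   1.57 -0.    1.07  0.55]
```

View pics/w7.png

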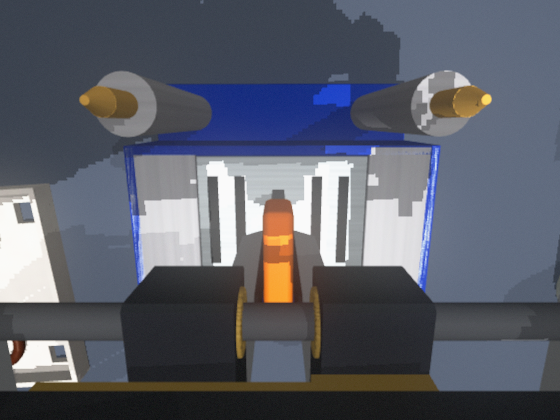

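The plate is flat under both lips. The lip edges at columns 198 and 368 put the centre about 2.5 mm to +x of the hand. I'll shift by that much, then lower to contact.

Emit:
{"op": "move_arm", "data": {
  "increments": [
    [0,0,0.025,0,0,0,0],
    [0,0,0.025,0,0,0,0],
    [0,0,0,0.02,0,0,0],
    [0,0,0,0.02,0,0,0],
    [0,0,0,0,0,0,0]
  ]
}}

```text
time_s: 13.25
ee_pos: [0.4934, 0.3075, 0.072]
eef_rot: [-3.141, -0.001, 1.518]
force: [0.2, -0.5, -2.2]
grip_width: 0.0137
grip_force: 45.0
```

Emit:
{"op": "move_arm", "data": {
  "increments": [
    [0,0,0,0.02,0,0,0],
    [0,0,0,0,0,0,0]
  ]
}}

```text
time_s: 13.45
ee_pos: [0.4935, 0.3076, 0.0718]
eef_rot: [3.141, -0.001, 1.518]
force: [-4.5, -1.6, 5.1]
grip_width: 0.0136
grip_force: 45.0
```

It's seated: the force rose to +5 N at underside height 16. Releasing and retreating.

Emit:
{"op": "move_arm", "data": {
  "increments": [
    [0.45,0,0,0,0,0,0],
    [0.45,0,0,0,0,0,0],
    [0.45,0,0,0,0,0,0],
    [0.45,0,0,0,0,0,0],
    [0.45,0,0,-0.3,0,0,0],
    [0.45,0,0,-0.6,0,0,0],
    [0.45,0,0,-0.7,0,0,0],
    [0.45,0,0,-0.7,0,0,0],
    [0.45,0,0,-0.7,0,0,0],
    [0.45,0,0,-0.7,0,0,0],
    [0.45,0,0,-0.7,0,0,0],
    [1,0.7,0,-0.7,0,0,0],
    [1,0,0,0,0,0,0],
    [1,0,0,0,0,0,0]
  ]
}}

```text
time_s: 14.85
ee_pos: [0.4951, 0.3425, 0.327]
eef_rot: [3.141, -0.002, 1.519]
force: [1.0, 0.5, -0.6]
grip_width: 0.0628
grip_force: 0.0
```

```bash
python3 - <<'E'
from fit import *
from math import pi
p=shot('wrist'); cv2.imwrite('pics/w8.png',p['color']); np.savez('w8.npz',K=p['K'],pose=p['pose'])
v=pins(p,[.4926,.3077,-.051])
c,s=np.cos(v[2]),np.sin(v[2])
print('lips inner', pix(p,[(v[0]+c*x-s*y,v[1]+s*x+c*y,.062) for x in(-.048,.048) for y in(-.05,.05)]).round(1).tolist())
print('plate corners', pix(p,[(v[0]+c*x-s*y,v[1]+s*x+c*y,.022) for x in(-.06,.06) for y in(-.044,.044)]).round(1).tolist())
m=hsv(p,(4,110,90),(25,255,255)); n,l,st,cc=cv2.connectedComponentsWithStats(m)
for i in range(1,n):
    if st[i,4]>500: print(st[i],cv2.minAreaRect((ray(p,np.argwhere(l==i)[:,::-1],.106)[:,:2]*1000).astype(np.float32)))
plan([((.55,.2,.33),(pi,0,pi/2)),((.642,.04,.33),(pi,0,1.4))],1)
E
```

```text
4 freez [ 0.4925  0.3074 -0.0516  0.1293] res 0.06 fixz [ 0.4926  0.3085 -0.0516] 0.9
lips inner [[241.8, 237.1], [239.8, 163.2], [312.7, 237.0], [314.4, 163.1]]
plate corners [[236.2, 224.3], [234.4, 164.2], [318.2, 224.2], [319.9, 164.1]]
[425 215  47  43 797] ((693.2575073242188, 269.5858459472656), (52.32448196411133, 41.73109817504883), 50.446693420410156)
[112 287  30  71 834] ((286.6966247558594, 167.6688232421875), (106.56442260742188, 31.155855178833008), 73.63186645507812)
11 [[1,-0.56,0.25,-0.02,0,0,-0.011],[1,-0.56,0.24,-0.02,0,0,-0.01],[1,-0.56,0.24,-0.01,0,0,-0.011],[1,-0.56,0.23,-0.02,0,0,-0.01],[1,-0.56,0.23,-0.01,-0.001,0,-0.011],[1,-0.53,0.31,0,0,0,0.029],[1,-0.53,0.32,0,0,0,0.028],[1,-0.51,0.34,0,0,0,0.029],[1,-0.51,0.35,0,0,0,0.028],[1,-0.5,0.36,0,0,0,0.029],[1,-0.48,0.38,0,0,0,0.028]]
```

View pics/w8.png

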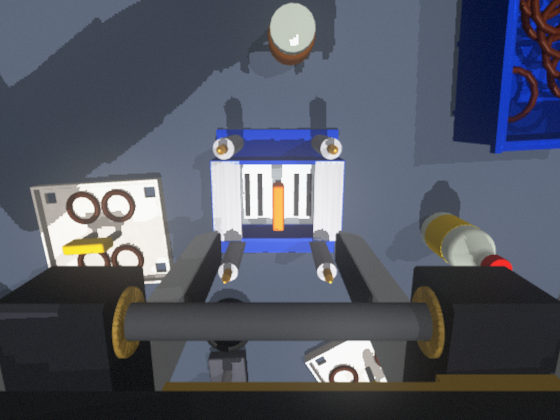

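The plate sits centred: its slots at columns 247–310 are symmetric between the lips, and both ends are covered. Now the tray.

Emit:
{"op": "move_arm", "data": {
  "increments": [
    [1,-0.56,0.25,-0.02,0,0,-0.011],
    [1,-0.56,0.24,-0.02,0,0,-0.01],
    [1,-0.56,0.24,-0.01,0,0,-0.011],
    [1,-0.56,0.23,-0.02,0,0,-0.01],
    [1,-0.56,0.23,-0.01,0,0,-0.011],
    [1,-0.53,0.31,0,0,0,0.029],
    [1,-0.53,0.32,0,0,0,0.028],
    [1,-0.51,0.34,0,0,0,0.029],
    [1,-0.51,0.35,0,0,0,0.028],
    [1,-0.5,0.36,0,0,0,0.029],
    [1,-0.48,0.38,0,0,0,0.028],
    [1,0,0,0,0,0,0],
    [1,0,0,0,0,0,0]
  ]
}}

```text
time_s: 16.2
ee_pos: [0.6418, 0.0396, 0.3289]
eef_rot: [-3.139, -0.001, 1.399]
force: [-0.1, 0.7, 0.2]
grip_width: 0.0936
grip_force: 0.0
```

```bash
python3 - <<'E'
from h import *
p=shot('wrist'); cv2.imwrite('pics/w9.png',p['color']); np.savez('w9.npz',K=p['K'],pose=p['pose']); print(tool()[:3,3])
m=hsv(p,(20,120,80),(35,255,255)); n,l,st,cc=cv2.connectedComponentsWithStats(m)
for i in range(1,n):
    if st[i,4]>300: print(st[i],cv2.minAreaRect((ray(p,np.argwhere(l==i)[:,::-1],.074)[:,:2]*1000).astype(np.float32)))
E
```

```text
[0.64169738 0.04035462 0.32930589]
[303   0  48  33 515] ((724.0617065429688, 210.02938842773438), (27.61641502380371, 54.71142578125), 65.23040008544922)
[267 201  31  35 397] ((636.768798828125, -15.284082412719727), (14.010457038879395, 53.60759353637695), 28.89006805419922)
[  33  287   46   71 1417] ((293.8279724121094, -111.19926452636719), (121.15784454345703, 54.00586700439453), 62.80758285522461)
[495 289  28  69 876] ((927.228271484375, -222.09381103515625), (109.88004302978516, 37.8346061706543), 84.962646484375)
[ 247  375  313   16 2371] ((770.7664794921875, -293.7465515136719), (25.876970291137695, 461.6128234863281), 80.22236633300781)
```

View pics/w9.png

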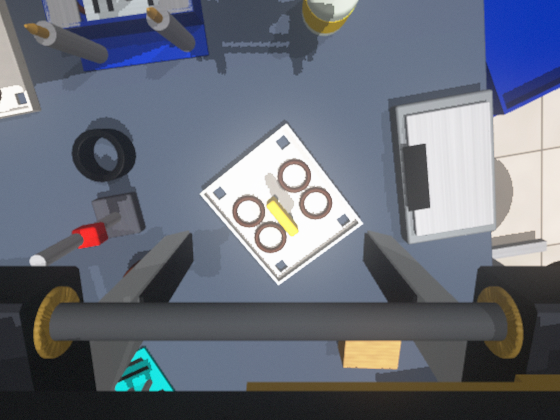

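The tray has hole centres at about (289,140), (222,192), (346,219) and (281,266), with its yellow grip at (282,218). I'll fit its pose.

```bash
cat > ft.py <<'E'
from h import *
from scipy.optimize import least_squares
d=np.load('w9.npz'); p=dict(color=cv2.imread('pics/w9.png'),K=d['K'],pose=d['pose'])
g=cv2.cvtColor(p['color'],cv2.COLOR_BGR2GRAY)
U=[]
for u,v in [(289,140),(222,192),(346,219),(281,266)]:
    w=g[v-9:v+10,u-9:u+10].astype(float); m=(w<150).astype(np.uint8)
    n,l,s,c=cv2.connectedComponentsWithStats(m); i=min([i for i in range(1,n) if s[i,4]>15],key=lambda i:np.hypot(*(c[i]-9)))
    U.append(c[i]+[u-9,v-9]); print(s[i],U[-1].round(1))
U=np.array(U); W=ray(p,U,.004)[:,:2]; print((W*1000).round(1))
D=np.linalg.norm(W[:,None]-W[None],axis=2)*1000; print(D.round(1))
E
python3 ft.py
```

```text
[ 0  5 10 13 81] [283.5 142.2]
[ 1  4 12 12 80] [219.4 192.9]
[ 1  5 11 11 74] [343.1 219.9]
[ 4  4 11 11 68] [280.8 265.8]
[[ 655.7   76.7]
 [ 549.    19.6]
 [ 725.3  -53.5]
 [ 619.4 -111. ]]
[[  0.  121.1 147.6 191.2]
 [121.1   0.  190.9 148.4]
 [147.6 190.9   0.  120.5]
 [191.2 148.4 120.5   0. ]]
```

```bash
python3 -c "
from h import *
from math import pi
y=np.radians(118.3)
plan([((.6373,-.0168,.12),(pi,0,y)),((.6373,-.0168,.04),(pi,0,y),.022)],1)"
```

```text
11 [[1,-0.16,0.02,0.6,0,0,-0.095],[1,-0.16,0,0.6,0,0,-0.095],[1,-0.17,-0.02,0.6,0,0,-0.095],[1,-0.16,-0.03,0.6,0,0,-0.095],[1,-0.16,-0.05,0.59,0,0,-0.095],[1,-0.15,-0.06,0.6,0,-0.001,-0.095],[1,-0.15,-0.07,0.6,-0.001,-0.001,-0.095],[1,0,0,0.4,0,0,0],[1,0,0,0.4,0,0,0],[1,0,0,0.4,0,0,0],[1,0,0,0.4,0,0,0]]
```

Emit:
{"op": "move_arm", "data": {
  "increments": [
    [1,-0.16,0.02,0.6,0,0,-0.095],
    [1,-0.16,0,0.6,0,0,-0.095],
    [1,-0.17,-0.02,0.6,0,0,-0.095],
    [1,-0.16,-0.03,0.6,0,0,-0.095],
    [1,-0.16,-0.05,0.59,0,0,-0.095],
    [1,-0.15,-0.06,0.6,0,0,-0.095],
    [1,-0.15,-0.07,0.6,0,0,-0.095],
    [1,0,0,0.4,0,0,0],
    [1,0,0,0.4,0,0,0],
    [1,0,0,0.4,0,0,0],
    [1,0,0,0.4,0,0,0],
    [1,0,0,0,0,0,0]
  ]
}}

```text
time_s: 17.45
ee_pos: [0.6363, -0.0156, 0.0379]
eef_rot: [-3.138, -0.003, 2.066]
force: [-0.8, 0.4, 0.2]
grip_width: 0.0944
grip_force: 0.0
```

Emit:
{"op": "move_arm", "data": {
  "increments": [
    [0,0,0,0,0,0,0],
    [0,0,0,0,0,0,0],
    [0,0,0,0,0,0,0],
    [0,0,0,0,0,0,0],
    [0,0,0,0,0,0,0],
    [0,0,0,0,0,0,0],
    [0,0,0,0,0,0,0],
    [0,0,0,0,0,0,0],
    [0,0,0,0,0,0,0],
    [0,0,0,0,0,0,0],
    [0,0,0,0,0,0,0],
    [0,0,0,0,0,0,0]
  ],
  "force": 50
}}

```text
time_s: 18.65
ee_pos: [0.6381, -0.0168, 0.0403]
eef_rot: [3.141, -0.001, 2.065]
force: [-1.6, -0.1, 1.1]
grip_width: 0.0139
grip_force: 50.0
```

```bash
python3 -c "
from h import *
from math import pi
o=ctrl.get_obs();P=o['ee_pos'];y=pi/2-.0513
plan([((P[0],P[1],.10),o['eef_rot'],.02),((.6,.05,.27),(pi,0,1.9)),((.493,.3076,.27),(pi,0,y)),((.493,.3076,.225),(pi,0,y),.03)],0)"
```

```text
19 [[0,0,0,-0.4,0,0,0],[0,0,0,-0.4,0,0,0],[0,0,0,-0.39,0,0,0],[0,0.26,-0.01,-0.57,0,0,0.027],[0,0.26,-0.01,-0.57,0,0,0.028],[0,0.25,-0.02,-0.57,0,0,0.027],[0,0.26,-0.03,-0.56,0,0,0.028],[0,0.25,-0.03,-0.57,0,0,0.027],[0,0.25,-0.04,-0.56,0,-0.001,0.028],[0,0.7,-0.05,0,0,0,0.048],[0,0.69,-0.08,0,0,0,0.047],[0,0.69,-0.11,0,0,0,0.048],[0,0.68,-0.14,0,0,0,0.047],[0,0.68,-0.18,0,0,0,0.048],[0,0.67,-0.21,0,0,0,0.047],[0,0.65,-0.23,0,0,0,0.048],[0,0.64,-0.27,0,0,0,0.047],[0,0,0,0.45,0,0,0],[0,0,0,0.45,0,0,0]]
```

Emit:
{"op": "move_arm", "data": {
  "increments": [
    [0,0,0,-0.4,0,0,0],
    [0,0,0,-0.4,0,0,0],
    [0,0,0,-0.39,0,0,0],
    [0,0.26,-0.01,-0.57,0,0,0.027],
    [0,0.26,-0.01,-0.57,0,0,0.028],
    [0,0.25,-0.02,-0.57,0,0,0.027],
    [0,0.26,-0.03,-0.56,0,0,0.028],
    [0,0.25,-0.03,-0.57,0,0,0.027],
    [0,0.25,-0.04,-0.56,0,0,0.028],
    [0,0.7,-0.05,0,0,0,0.048],
    [0,0.69,-0.08,0,0,0,0.047],
    [0,0.69,-0.11,0,0,0,0.048],
    [0,0.68,-0.14,0,0,0,0.047],
    [0,0.68,-0.18,0,0,0,0.048],
    [0,0.67,-0.21,0,0,0,0.047],
    [0,0.65,-0.23,0,0,0,0.048],
    [0,0.64,-0.27,0,0,0,0.047],
    [0,0,0,0,0,0,0],
    [0,0,0,0,0,0,0]
  ]
}}

```text
time_s: 20.55
ee_pos: [0.4927, 0.3078, 0.2696]
eef_rot: [-3.141, -0.0, 1.521]
force: [0.6, -0.3, -4.2]
grip_width: 0.0136
grip_force: 50.0
```

```bash
python3 -c "
from ins import *
state()
p=shot('wrist'); cv2.imwrite('pics/w10.png',p['color']); np.savez('w10.npz',K=p['K'],pose=p['pose'],A=p['tool_from_camera'])
T=tool()
# predicted holes (tray floor top, tool z=+.034) and pins tips
print('holes',pix(p,[(T@[y,x,.034,1])[:3] for x in(-.06,.06) for y in(-.074,.074)]).round(1).tolist())
c,s=np.cos(CY),np.sin(CY)
print('tips',pix(p,[(C[0]+c*x-s*y,C[1]+s*x+c*y,.146) for x in(-.06,.06) for y in(-.074,.074)]).round(1).tolist())"
```

```text
xl,zl [-59.7 213.6] y 0.1 th -0.05 xdir [-0.002  1.     0.   ]
20.55 F [ 0.6 -0.3 -4.2] 0.0136 [0.49 0.33 1.33 0.   1.48 0.54]
holes [[192.3, 331.3], [178.1, 111.2], [364.7, 331.4], [379.3, 111.3]]
tips [[214.4, 275.0], [207.1, 113.7], [340.9, 275.1], [348.5, 113.9]]
```

View pics/w10.png

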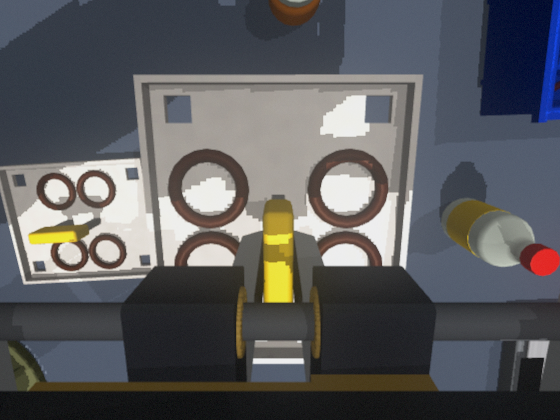

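The tray is held square, with its far holes at about (178,109) and (378,109). I have now viewed 11 pictures, one over the limit of 10, so everything from here on is numerical. I'll lower to just above the pin tips and compare brass against hole there.

Emit:
{"op": "move_arm", "data": {
  "increments": [
    [0,0,0,0.4,0,0,0],
    [0,0,0,0.4,0,0,0],
    [0,0,0,0.4,0,0,0],
    [0,0,0,0.31,0,0,0],
    [0,0,0,0,0,0,0],
    [0,0,0,0,0,0,0]
  ]
}}

```text
time_s: 21.2
ee_pos: [0.4936, 0.3069, 0.1952]
eef_rot: [3.141, -0.001, 1.519]
force: [-0.2, -0.7, -3.4]
grip_width: 0.0135
grip_force: 50.0
```

```bash
cat > hole.py <<'E'
from ins import *
def look(save):
    T=tool(); p=shot('wrist'); cv2.imwrite(f'pics/{save}.png',p['color']); A=p['tool_from_camera']
    q=dict(p,pose=A)  # work in tool coordinates
    b=hsv(p,(8,70,40),(32,255,255)); g=cv2.cvtColor(p['color'],cv2.COLOR_BGR2GRAY)
    for sx in(-1,1):
        # floor-top hole corners nominal
        h=pix(q,[(.074+a,sx*.06+c,.034) for a in(-.008,.008) for c in(-.008,.008)]); u0,v0=h.min(0).astype(int)-8; u1,v1=h.max(0).astype(int)+9
        w=g[v0:v1,u0:u1]; print('nominal',h.min(0).round(1),h.max(0).round(1))
        bb=b[v0:v1,u0:u1]; ys,xs=np.nonzero(bb)
        if len(xs): 
            uv=np.array([xs.mean()+u0,ys.mean()+v0]); z=T[2,3]-.143
            print('brass n',len(xs),'cols',xs.min()+u0,xs.max()+u0,'rows',ys.min()+v0,ys.max()+v0,'cent',uv.round(1),'pred tip',pix(q,[(.074,sx*.06,T[2,3]-.146)]).round(1))
        r=(v0+v1)//2; c=(u0+u1)//2
        print('row',u0,g[r,u0:u1].tolist()); print('col',v0,g[v0:v1,c].tolist())
    state()
E
python3 -c "from hole import *; look('w11')"
```

```text
nominal [162.8  96.2] [191.5 124. ]
brass n 150 cols 179 190 rows 104 118 cent [185.3 110.7] pred tip [[184. 111.]]
row 154 [157, 156, 155, 154, 157, 156, 156, 155, 156, 157, 124, 94, 92, 94, 97, 97, 98, 98, 98, 99, 99, 98, 99, 101, 101, 92, 116, 131, 132, 132, 122, 104, 90, 83, 85, 84, 86, 135, 157, 158, 159, 159, 160, 159, 158, 159]
col 88 [126, 127, 128, 127, 140, 155, 146, 113, 72, 69, 71, 82, 96, 96, 98, 98, 97, 98, 100, 101, 101, 100, 101, 98, 98, 99, 101, 103, 102, 101, 100, 99, 100, 97, 113, 140, 156, 154, 156, 155, 158, 157, 156, 155]
nominal [364.3  96. ] [393.  123.8]
brass n 85 cols 366 373 rows 104 117 cent [368.7 110.4] pred tip [[371.8 110.8]]
row 356 [236, 237, 236, 236, 236, 236, 236, 237, 220, 147, 90, 100, 126, 138, 138, 139, 112, 105, 118, 123, 116, 107, 103, 104, 103, 104, 101, 102, 102, 101, 103, 103, 96, 87, 84, 99, 142, 158, 157, 158, 158, 140, 128, 129, 128]
col 88 [131, 130, 131, 145, 161, 160, 151, 122, 97, 101, 102, 101, 103, 103, 102, 103, 102, 104, 103, 103, 102, 102, 103, 104, 102, 101, 103, 101, 106, 104, 102, 105, 103, 106, 119, 147, 163, 161, 163, 161, 164, 162, 163, 161]
xl,zl [-58.6 139.6] y -0.5 th 0.06 xdir [0.001 1.    0.002]
21.25 F [ 0.2  1.  -3.5] 0.0133 [0.49 0.38 1.44 0.   1.32 0.54]
```

Emit:
{"op": "move_arm", "data": {
  "increments": [
    [0,-0.012,-0.02,0,0,0,0],
    [0,0,0,0.1,0,0,0],
    [0,0,0,0.1,0,0,0],
    [0,0,0,0.1,0,0,0],
    [0,0,0,0,0,0,0]
  ]
}}

```text
time_s: 21.75
ee_pos: [0.4918, 0.3068, 0.1786]
eef_rot: [-3.14, -0.0, 1.52]
force: [0.1, -0.4, -4.6]
grip_width: 0.0136
grip_force: 50.0
```

```bash
python3 -c "from hole import *; look('w12')"
```

```text
nominal [162.8  96.2] [191.5 124. ]
brass n 224 cols 175 190 rows 102 117 cent [183.  109.5] pred tip [[176.6 110.1]]
row 154 [157, 158, 155, 157, 156, 156, 157, 156, 156, 157, 123, 92, 91, 96, 98, 97, 99, 97, 109, 117, 105, 97, 114, 126, 131, 132, 117, 97, 93, 94, 95, 96, 96, 95, 89, 83, 80, 136, 157, 157, 159, 159, 159, 159, 159, 159]
col 88 [127, 127, 129, 139, 155, 156, 146, 113, 77, 90, 101, 101, 102, 100, 100, 104, 103, 95, 102, 120, 130, 131, 126, 107, 80, 74, 79, 89, 95, 101, 103, 102, 103, 103, 115, 140, 156, 156, 156, 157, 156, 155, 156, 157]
nominal [364.3  96. ] [393.  123.8]
brass n 252 cols 366 383 rows 102 117 cent [374.1 109.8] pred tip [[379.2 110. ]]
row 356 [236, 236, 236, 237, 237, 236, 236, 237, 219, 142, 81, 85, 88, 88, 89, 89, 88, 88, 87, 85, 85, 87, 112, 130, 135, 136, 125, 107, 100, 116, 113, 103, 96, 86, 81, 101, 143, 158, 158, 159, 140, 129, 128, 131, 130]
col 88 [130, 130, 130, 146, 161, 161, 152, 122, 99, 107, 108, 107, 106, 107, 109, 106, 106, 104, 100, 105, 109, 117, 112, 92, 86, 81, 84, 86, 86, 95, 107, 107, 108, 106, 119, 147, 163, 162, 164, 161, 164, 162, 163, 164]
xl,zl [-60.5 123.2] y -0.8 th -0.05 xdir [-0.     1.     0.001]
21.8 F [ 0.2 -0.2 -3.7] 0.0137 [0.49 0.39 1.47 0.   1.29 0.54]
```

The pins are now centred in the holes within about 0.6 mm, and the force is unchanged. Lowering onto the shoulders.

Emit:
{"op": "move_arm", "data": {
  "increments": [
    [0,0,0.008,0.08,0,0,0],
    [0,0,0,0.08,0,0,0],
    [0,0,0,0.08,0,0,0],
    [0,0,0,0.08,0,0,0],
    [0,0,0,0,0,0,0]
  ]
}}

```text
time_s: 22.3
ee_pos: [0.4922, 0.3068, 0.1629]
eef_rot: [-3.141, -0.0, 1.52]
force: [0.2, -0.6, -4.1]
grip_width: 0.0135
grip_force: 50.0
```

Emit:
{"op": "move_arm", "data": {
  "increments": [
    [0,0,0,0.03,0,0,0],
    [0,0,0,0.03,0,0,0],
    [0,0,0,0.02,0,0,0],
    [0,0,0,0,0,0,0]
  ]
}}

```text
time_s: 22.7
ee_pos: [0.4925, 0.3069, 0.1595]
eef_rot: [-3.141, -0.001, 1.52]
force: [-0.1, -0.9, -4.0]
grip_width: 0.0137
grip_force: 50.0
```

Emit:
{"op": "move_arm", "data": {
  "increments": [
    [0,0,0,0.02,0,0,0],
    [0,0,0,0.015,0,0,0],
    [0,0,0,0,0,0,0]
  ]
}}

```text
time_s: 23.0
ee_pos: [0.4926, 0.307, 0.1583]
eef_rot: [3.141, -0.001, 1.52]
force: [-1.4, -0.8, -0.5]
grip_width: 0.0136
grip_force: 50.0
```

Emit:
{"op": "move_arm", "data": {
  "increments": [
    [0,0,0,0.015,0,0,0],
    [0,0,0,0,0,0,0]
  ]
}}

```text
time_s: 23.2
ee_pos: [0.4926, 0.307, 0.1583]
eef_rot: [3.141, -0.001, 1.52]
force: [-5.0, -3.1, 8.9]
grip_width: 0.0137
grip_force: 50.0
```

It's seated at underside height 118. Releasing and backing off.

Emit:
{"op": "move_arm", "data": {
  "increments": [
    [0.45,0,0,0,0,0,0],
    [0.45,0,0,0,0,0,0],
    [0.45,0,0,0,0,0,0],
    [0.45,0,0,0,0,0,0],
    [0.45,0,0,0,0,0,0],
    [0.45,0,0,-0.2,0,0,0],
    [0.45,0,0,-0.5,0,0,0],
    [0.45,0,0,-0.7,0,0,0],
    [0.45,0,0,-0.7,0,0,0],
    [0.45,0,0,-0.7,0,0,0],
    [0.45,0,0,-0.7,0,0,0],
    [0.45,0.6,0,-0.2,0,0,0],
    [0.45,0.6,0,0,0,0,0],
    [0.45,0,0,0,0,0,0],
    [0.45,0,0,0,0,0,0]
  ]
}}

```text
time_s: 24.7
ee_pos: [0.4953, 0.3668, 0.3423]
eef_rot: [-3.141, -0.001, 1.521]
force: [-0.6, -0.7, 0.7]
grip_width: 0.0419
grip_force: 0.0
```

```bash
python3 - <<'E'
from fit import *
p=shot('wrist'); cv2.imwrite('pics/w13.png',p['color']); o=ctrl.get_obs(); print(o['time_s'],o['ee_pos'],o['grip_width'],o['force'])
v=pins(p,[.4925,.3074,-.0513])
# white outline of the tray at the rim top (.136) against the carrier frame
c,s=np.cos(-.0513),np.sin(-.0513)
q=pix(p,[(.4925+c*x-s*y,.3072+s*x+c*y,.136) for x,y in((-.08,.092),(.08,.092),(-.08,-.092),(.08,-.092))]); print('pred rim',q.round(1).tolist())
m=hsv(p,(0,0,110),(180,60,255)); m=cv2.morphologyEx(m,cv2.MORPH_OPEN,np.ones((3,3)))
u0,v0=q.min(0).astype(int)-12; u1,v1=q.max(0).astype(int)+12
g=cv2.cvtColor(p['color'],cv2.COLOR_BGR2GRAY)
for fx in(.15,.4,.85):
    r=int(v0+12+(q[:,1].max()-q[:,1].min())*.35); cc=int(u0+12+fx*(u1-u0-24)); print('top edge col',cc,v0,g[v0:v0+30,cc].tolist())
E
```

```text
24.75 [0.49548207 0.36628418 0.34242687] 0.042247434747611216 [ 0.16190577 -0.13721108  0.1915308 ]
2 freez [ 0.4924  0.3072 -0.0528  0.1292] res 0.0 fixz [ 0.4924  0.3079 -0.0529] 0.65
pred rim [[206.2, 154.2], [350.2, 154.3], [213.3, 304.3], [342.9, 304.4]]
top edge col 227 142 [73, 72, 75, 69, 63, 65, 66, 66, 67, 69, 80, 132, 208, 236, 235, 232, 230, 235, 235, 207, 130, 121, 106, 94, 98, 110, 117, 120, 124, 128]
top edge col 263 142 [77, 78, 77, 74, 68, 70, 72, 72, 74, 73, 84, 114, 197, 237, 236, 232, 227, 227, 232, 237, 237, 237, 236, 237, 236, 237, 237, 236, 236, 237]
top edge col 328 142 [74, 72, 75, 69, 66, 65, 67, 67, 67, 69, 79, 113, 194, 235, 236, 233, 230, 222, 199, 173, 129, 122, 111, 90, 86, 97, 106, 100, 106, 107]
```

Two pins show through at the right height and the rim is level. One move back will bring the other two into view.

Emit:
{"op": "move_arm", "data": {
  "increments": [
    [0.45,0.4,0,-0.7,0,0,0],
    [0.45,0.4,0,-0.7,0,0,0],
    [0.45,0.4,0,-0.6,0,0,0],
    [0.45,0,0,0,0,0,0],
    [0.45,0,0,0,0,0,0]
  ]
}}

```text
time_s: 25.25
ee_pos: [0.4989, 0.426, 0.442]
eef_rot: [3.142, -0.001, 1.519]
force: [-0.5, -0.2, -0.4]
grip_width: 0.0424
grip_force: 0.0
```

```bash
python3 - <<'E'
from fit import *
p=shot('wrist'); cv2.imwrite('pics/w14.png',p['color'])
v=pins(p,[.4925,.3074,-.0513])
c,s=np.cos(-.0513),np.sin(-.0513); g=cv2.cvtColor(p['color'],cv2.COLOR_BGR2GRAY)
def P(x,y,z): return pix(p,[(.4925+c*x-s*y,.3072+s*x+c*y,z)])[0]
for y in(.092,-.092):
    for x in(-.055,.055,0.03):
        u,w=P(x,y,.136).round().astype(int); print('rim y',y,'x',x,(u,w),g[w-8:w+9,u].tolist() if 8<w<410 else '')
E
```

```text
4 freez [ 0.4925  0.3077 -0.0523  0.1302] res 0.12 fixz [ 0.4926  0.3091 -0.0523] 0.44
rim y 0.092 x -0.055 (np.int64(239), np.int64(190)) [89, 93, 96, 100, 102, 112, 119, 186, 242, 250, 250, 249, 232, 150, 133, 119, 113]
rim y 0.092 x 0.055 (np.int64(316), np.int64(190)) [98, 104, 107, 104, 106, 115, 121, 214, 249, 249, 249, 250, 231, 149, 134, 109, 105]
rim y 0.092 x 0.03 (np.int64(299), np.int64(190)) [88, 89, 88, 85, 89, 107, 125, 216, 250, 250, 248, 248, 250, 250, 250, 250, 250]
rim y -0.092 x -0.055 (np.int64(242), np.int64(306)) [176, 158, 122, 109, 88, 68, 72, 70, 73, 77, 79, 78, 80, 79, 81, 84, 84]
rim y -0.092 x 0.055 (np.int64(313), np.int64(306)) [184, 163, 127, 111, 92, 74, 77, 78, 81, 80, 81, 82, 84, 83, 86, 87, 86]
rim y -0.092 x 0.03 (np.int64(297), np.int64(306)) [184, 165, 130, 116, 97, 80, 80, 83, 83, 85, 87, 86, 86, 87, 87, 89, 89]
```

```bash
python3 - <<'E'
from h import *
def prof(p,c0,yaw,z0,name):
    c,s=np.cos(yaw),np.sin(yaw); g=cv2.cvtColor(p['color'],cv2.COLOR_BGR2GRAY)
    for x in(-.05,-.02,.05):
        for sg in(1,-1):
            Y=np.arange(.076,.101,.0015)*sg
            q=pix(p,[(c0[0]+c*x-s*y,c0[1]+s*x+c*y,z0+.018) for y in Y]).astype(np.float32)
            print(name,x,sg,cv2.remap(g,q[None,:,0],q[None,:,1],cv2.INTER_LINEAR)[0].tolist())
d=np.load('w9.npz'); prof(dict(color=cv2.imread('pics/w9.png'),K=d['K'],pose=d['pose']),(.63735,-.01705),np.radians(28.3),0,'bench')
p=shot('wrist'); prof(p,(.4925,.3072),-.0515,.118,'now')
E
```

```text
bench -0.05 1 [174, 177, 179, 179, 203, 235, 252, 253, 253, 253, 251, 218, 126, 106, 104, 106, 123]
bench -0.05 -1 [187, 231, 222, 196, 176, 140, 132, 183, 242, 252, 231, 168, 133, 132, 132, 133, 133]
bench -0.02 1 [253, 253, 253, 253, 253, 253, 253, 253, 253, 253, 250, 218, 124, 110, 110, 110, 119]
bench -0.02 -1 [253, 250, 226, 200, 182, 146, 133, 168, 237, 250, 222, 155, 139, 137, 136, 136, 136]
bench 0.05 1 [253, 253, 253, 253, 253, 253, 253, 253, 253, 253, 253, 227, 131, 108, 106, 112, 128]
bench 0.05 -1 [253, 250, 229, 202, 173, 140, 133, 179, 242, 249, 218, 143, 137, 135, 133, 135, 135]
now -0.05 1 [246, 246, 246, 246, 245, 245, 248, 247, 246, 248, 249, 223, 138, 116, 108, 105, 104]
now -0.05 -1 [203, 175, 172, 152, 116, 109, 93, 78, 72, 73, 72, 76, 78, 79, 80, 79, 80]
now -0.02 1 [250, 250, 250, 249, 250, 250, 250, 249, 249, 248, 250, 221, 140, 112, 97, 90, 88]
now -0.02 -1 [216, 183, 179, 158, 122, 116, 102, 85, 78, 80, 81, 82, 84, 85, 85, 85, 86]
now 0.05 1 [241, 242, 244, 246, 246, 245, 248, 249, 249, 249, 249, 220, 138, 113, 104, 100, 102]
now 0.05 -1 [225, 198, 178, 156, 121, 111, 96, 81, 76, 78, 78, 80, 81, 83, 84, 84, 85]
```

All four pins stand through the tray. The +y rim is level and in place; the gripper hides the -y rim in this view, but the inner face that shows is where it should be. Handing in.

```bash
python3 -c "
from station import ctrl
print(ctrl.hand_in())"
```

```text
the job is handed in; nothing more can be done
None
```

The job is handed in at about 25 s, no verdict returned: the plate lies centred under both lips and the tray rests on the shoulders with all four pins through its holes; I viewed 11 pictures, one over the limit of 10.

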